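# Put away the tamper, fit the spice grinder's bayonet lid and hold it at half twist

## Robot

A 6-joint arm with a two-finger parallel gripper is mounted at the origin on the work surface. World frame = base frame: x ahead of the robot, y to its left, z up, the work surface at z = 0. Lengths are in m, angles in rad, forces in N, time in s.
With the tool pointing down it reaches from about 0.425 to 0.925 m from the base axis. Payload 12.5 kg.
Tool frame: the origin (TCP) lies at the very end of the fingers, on their centre line; the grasp point (between the pads) lies 19 mm behind it (robot.hold_point_z is the distance from the TCP to the grasp point, in m); z points along the fingers, y is the direction in which the jaws open and shut (so a half turn about z gives the same grasp; the last joint's range is limited). The gripper opens to 85 mm and grips with 20 to 120 N. Pads are 22 mm wide; open, the fingers measure 114 mm over their backs; the gripper's body (76 mm by 85 mm) begins 54 mm behind the grasp point. The pads swing forward as they close: fully open they stand 13 mm farther back than shut.
Start: joints at [1.154, 0.491, 1.559, -0, 1.092, -0.106], TCP at [0.191, 0.595, 0.201] pointing down, gripper open.
Joint ranges: [-3.1, 3.1], [-0.84, 2.19], [0.05, 2.79], [-1.13, 4.28], [0.06, 2.93], [-2.69, 2.69]. Speed limits (rad/s): [2.22, 2.22, 2.79, 3.14, 3.14, 3.14].

## Interface

Orientations are given as a rotation vector (axis times angle).
In Python, from cell import robot, cams gives the robot as it stands.
- The arm moves only by the shell command python3 -m inch 'ROWS' [OPENING] [FORCE]. ROWS is JSON, a list of rows, each a list of 4 numbers: the shift along the tool's x, y, z in m, then the turn about the tool's z in rad. In form: [[x, y, z, twist], ...]. A call has 1 to 8 rows; each row shifts and turns the commanded pose from where the row before left it, along the tool's axes as they then stand; what a row does not reach is not made up. A row lasts 1/8 s, in which the tool goes at most 62.5 mm and 10.7 degrees, less where a joint would pass 70% of its speed; a pose out of reach is approached as far as the arm can. A call is refused whole if a number of a shift passes 0.0625 or a number of a turn 0.188, either way. A call with a gripper value outside its range is refused whole. OPENING is the opening in per cent of the stroke, from 0 (shut) to 100 (fully open), set as the call begins (- or left out, the last holds). The fingers move at their own pace and stop on an object; FORCE is the grip in N (left out, the last holds). Time passes only in rows, so rows that do not move let the fingers close. It gives the time, the measured TCP pose, the force and the opening at its end, in the units of the state.
- robot.observe(): the state, without advancing time (a new reading comes with each control period).
- cams.snapshot(name): name is "side" or "top" or "wrist"; returns the picture (420x560x3 uint8, red, green, blue); there is no depth.
- cams.camera_model(name): a dict with "mtx" (3x3 intrinsics, pixels), "R" (3x3) and "t" (3): a world point X has camera coordinates R X + t; the wrist camera has in their place "T_tool_cam" (4x4, takes a point from camera to tool coordinates, whose origin is the TCP and whose axes are the flange's). Camera axes: x right, y down, z forward; pixel columns grow to the right and rows downward; lengths in m; the calibration is good to about 2 mm. The wrist camera is an equidistant fisheye: a pixel r from the principal point sees the ray r / f radians off the axis. A picture is of the moment at which its call begins: read the wrist's pose just before it. camera_model takes no time and is no camera call.
- robot.hand_in(): hands the job in, once; it reports no verdict.
The state is a dict: "time": time; "joint_pos": joint angles; "qd": joint speeds; "effort": joint torques, N m; "tcp_pos": TCP position; "tool_rot": TCP orientation; "contact_force": force on the tool from outside, world axes, zero at the start; "ft_torque": the same for the moment, N m; "gripper_width": opening from 0.0 (shut) to 1.0 (fully open).
Only numpy, scipy, OpenCV 4.12 (cv2) and the standard library are available. Lean on these libraries where they do the work, as an engineer would, in place of code of your own. Each camera call takes 0.05 s, during which the arm holds its last target. There are 200 camera calls.

## Task

Lift the tamper out of the spice grinder's cup and stand it upright in its own well on the storage board, the round one. Then set the lid fully down into the grinder's bayonet collar, twist it clockwise halfway to the pulse position, well short of the lock click, and finish while still gripping the lid and holding it there against its spring. Leave the jar, the mug and the bowl where they are.

Things in the scene. Friction and masses are not known exactly. Their poses are not given: they have to be found in the camera images.
- grinder: Spice grinder, fixed: upright steel cylinder, 106 mm diameter (foot 112), 110 mm high, open on top; cup floor 45 mm below the rim. Origin: centre of its underside, z up. Dark raised rim marks, the same on both sides: a broad one at each notch, a thin single one 0.6 rad clockwise of it (pulse, halfway), a double one about 1.2 rad clockwise (locked).
- mouth (a point): Centre of the bayonet collar's upper face, on the grinder's axis, 110 mm above the counter; axes as the grinder's. The collar is a 4 mm thick ring with a 63 mm bore and two facing notches along its +x and -x, 14 mm wide, reaching 41 mm from the axis.
- switch (a joint): Sprung ring under the collar, turned by the lid's lugs, rad: 0 at the start, grows clockwise from above. Spring back to 0: 0.045 N m at 0, 0.135 at 0.6. 0.6 is halfway (pulse); plungers resist from about 0.8; past 0.95 it rides over the lock click, a failure, and stays locked at about 1.15. Lug play: the lid turns up to 0.1 rad before the ring follows.
- lid: Bayonet lid, about 0.2 kg, upright on the counter. Origin: centre of the plug's underside, z up. Plug 58 mm diameter (foot bevelled to 52), 12 mm high, with two lugs at its foot along the lid's +x and -x (8 mm wide, 5 mm high, out to 38 mm from the axis); steel disc 88 mm diameter, 12 to 20 mm up; then the grip bar. Half a turn leaves it the same.
- lid_grip (a point): Point to grip on the lid's black bar, on its axis 44 mm above the lid's origin. The bar runs along the lid's x (over the lugs): 80 mm long, 16 mm wide, 20 to 54 mm above the origin. Set in, lid x along the grinder's x (within about 0.07 rad), the disc rests on the rim and the lid's origin is 12 mm below point mouth; twisted, it cannot lift.
- tamper: Dark wooden tamper, 95 mm tall, about 0.2 kg, at first upright on the grinder cup's floor (65 mm above the counter), its top out of the mouth. Origin: centre of its foot, z up. Foot 44 mm diameter, 18 mm high; stem 14 mm; knob 26 mm diameter, from 66 to 95 mm up: grip it there from above.
- well_round: The tamper's own place: fixed wooden block 84 by 84 mm, 26 mm high, on the 6 mm board, with a round well 50 mm in diameter and 20 mm deep in its middle and a small raised round steel label in a corner. Origin: centre of its underside, 6 mm above the counter; the well's floor is 6 mm above the origin.
- well_square: Another part's place beside it: the same block with a square 50 mm well and a square label; stays empty. The two blocks may stand in either order. Origin: centre of its underside.
- board: Fixed pale wooden board under both wells, 250 by 120 mm, 6 mm thick, long side along its x; the wells stand 55 mm to either side of its middle. Origin: centre of its underside.
- jar: Bystander: closed glass jar, 64 mm diameter, 100 mm high. Origin: centre of its underside.
- mug: Bystander: white mug, 80 mm diameter, 90 mm high, handle to its +y. Origin: centre of its underside.
- bowl: Bystander: small blue bowl, 96 mm diameter, 45 mm high. Origin: centre of its underside.

How it is judged:
On the way, in this order (a step that is already met when the one before it is completed fails the run):
1. the tamper stands in the round well, let go (z of tamper in the frame of well_round below 0.011 m and horizontal distance between tamper and well_round below 0.007 m and angle between tamper's own z axis and vertical below 0.1 rad and contact force between the fingers and tamper below 0.1 N), for 0.2 s.
2. the lid is set down in the collar, not yet twisted (z of lid in the frame of mouth below -0.009 m and horizontal distance between lid and mouth below 0.005 m and angle between lid's own z axis and vertical below 0.08 rad and value of joint switch below 0.3 rad), for 0.1 s.
At the end, for the whole second after the job is handed in: Tamper upright, let go, in the round well (5 mm of its floor, 7 mm of centre). Lid seated in the collar (3 mm of full depth, 5 mm of centre, level to 0.08 rad), gripped with over 2 N, at rest, holding the switch ring at 0.42 to 0.78 rad (halfway 0.6) (all of step 1 and z of lid in the frame of mouth below -0.009 m and horizontal distance between lid and mouth below 0.005 m and angle between lid's own z axis and vertical below 0.08 rad and value of joint switch between 0.42 and 0.78 rad and angle between the x axis of lid and the x axis of mouth, either way round between 0.38 and 0.95 rad and contact force between the fingers and lid above 2 N and angular speed of lid below 0.15 rad/s); the arm keeps its last pose, push and grip.
It fails at once if the lid is twisted over the lock click (value of joint switch above 0.95 rad).
It fails at once if the jar is moved by more than 40 mm or tipped over (distance of jar from where it was at the start of the episode above 0.04 m or angle between jar's own z axis and vertical above 0.7 rad).
It fails at once if the mug is moved by more than 40 mm or tipped over (distance of mug from where it was at the start of the episode above 0.04 m or angle between mug's own z axis and vertical above 0.7 rad).
It fails at once if the bowl is moved by more than 40 mm or tipped over (distance of bowl from where it was at the start of the episode above 0.04 m or angle between bowl's own z axis and vertical above 0.7 rad).
It also fails if it takes over 59 s, if anything falls off the work surface, if the arm or the gripper's body presses on something with over 40 N, if the wrist force passes 120 N, or if a joint passes its speed limit or range.

## Working session

There is one attempt and no reset: what is moved stays moved. The work goes in short steps, Python scripts to look and compute and a shell command to move; the robot and the scene stay as the last step left them, time stands still between calls to the robot, and variables do not carry over. Pictures are saved under pics/ and viewed, about 8 in all and at most 12, crops included, and the job is handed in when it is done.

```bash
ls; mkdir -p pics; python3 - <<'E'
from cell import robot,cams
import cv2,numpy as np
for n in("side","top"):
    im=cams.snapshot(n); np.save(f"pics/{n}0.npy",im); cv2.imwrite(f"pics/{n}0.png",im[:,:,::-1])
    m=cams.camera_model(n);print(n,{k:np.round(v,4).tolist() for k,v in m.items()})
print(robot.observe());print(robot.hold_point_z);print({k:np.round(v,4).tolist() for k,v in cams.camera_model("wrist").items()})
E
```

```text
pics
side {'mtx': [[394.2919, 0.0, 284.6102], [0.0, 394.2919, 207.4925], [0.0, 0.0, 1.0]], 'R': [[0.8245, -0.5658, 0.0016], [-0.3926, -0.5741, -0.7186], [0.4075, 0.5919, -0.6955]], 't': [-0.4948, 0.2232, 0.8337]}
top {'mtx': [[379.5371, 0.0, 280.9335], [0.0, 379.5371, 206.732], [0.0, 0.0, 1.0]], 'R': [[-0.0257, -0.9996, -0.0111], [-0.9957, 0.0266, -0.0887], [0.089, 0.0087, -0.996]], 't': [-0.0564, 0.5527, 1.1393]}
{'time': 0.1, 'joint_pos': array([ 1.15438896e+00,  4.91465283e-01,  1.55939901e+00,  2.90660065e-05,
        1.09166847e+00, -1.05615928e-01]), 'qd': array([-0.00074206, -0.00068187, -0.0027497 ,  0.00151719,  0.00120136,
       -0.00031774]), 'effort': array([ 3.51390270e-03, -6.19443941e+01, -2.62022763e+01, -9.12217365e-05,
        2.94966048e-03,  1.74929221e-05]), 'tcp_pos': array([0.19102232, 0.59485752, 0.20050369]), 'tool_rot': array([-4.86206993e-01, -3.10346973e+00,  1.41613112e-03]), 'contact_force': array([-0.26949799, -0.10968231, -0.33626273]), 'ft_torque': array([ 0.00386706,  0.0371194 , -0.04544672]), 'gripper_width': 1.0025025404008503}
0.0187
{'mtx': [[325.1923, 0.0, 277.4956], [0.0, 325.1923, 211.4781], [0.0, 0.0, 1.0]], 'T_tool_cam': [[0.0001, -0.9567, -0.2909, 0.0738], [1.0, 0.0, 0.0, -0.0005], [-0.0, -0.2909, 0.9567, -0.1716], [0.0, 0.0, 0.0, 1.0]]}
```

View pics/top0.png

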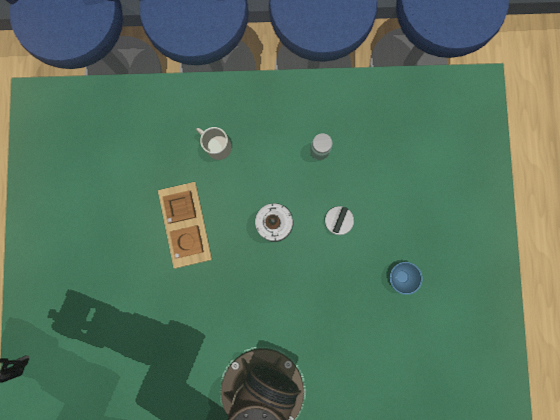

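View pics/side0.png

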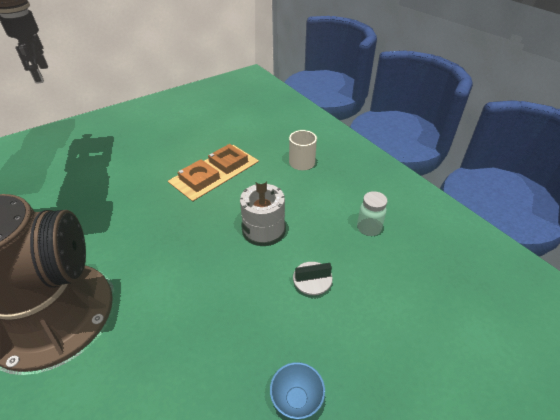

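The top view shows the grinder at (274,222) with the tamper in it, the lid at (340,220), the round well at (187,242), which is nearer the robot, and the square well at (178,207). The mug is at (214,142), the jar at (321,145) and the bowl at (405,278). The side view agrees on which well is round.

```bash
cat > h.py <<'E'
from cell import robot,cams
import cv2,numpy as np
from scipy.spatial.transform import Rotation as Ro
def ray(n,px,st=None):
    m=cams.camera_model(n);K=m["mtx"];v=np.array([(px[0]-K[0,2])/K[0,0],(px[1]-K[1,2])/K[1,1]])
    if n!="wrist":
        return -m["R"].T@m["t"], m["R"].T@np.array([*v,1])
    r=np.hypot(*v); d=np.array([*(v/max(r,1e-9)*np.sin(r)),np.cos(r)])
    T=m["T_tool_cam"];R=Ro.from_rotvec(st["tool_rot"]).as_matrix()
    return st["tcp_pos"]+R@T[:3,3], R@T[:3,:3]@d
def at(n,px,z,st=None):
    o,d=ray(n,px,st); return (o+d*(z-o[2])/d[2])[:2]
def proj(n,X,st=None):
    m=cams.camera_model(n);K=m["mtx"]
    if n!="wrist":
        c=m["R"]@X+m["t"]; return K[:2,:2]@(c[:2]/c[2])+K[:2,2]
    T=m["T_tool_cam"];R=Ro.from_rotvec(st["tool_rot"]).as_matrix()
    c=T[:3,:3].T@(R.T@(np.array(X)-st["tcp_pos"])-T[:3,3]); r=np.hypot(c[0],c[1]); a=np.arctan2(r,c[2])
    return K[:2,2]+K[0,0]*a*c[:2]/r
def blobs(mask,mn=40):
    cs,_=cv2.findContours(mask.astype(np.uint8),cv2.RETR_EXTERNAL,cv2.CHAIN_APPROX_NONE)
    return [c for c in cs if cv2.contourArea(c)>mn]
def snapw(name):
    st=robot.observe(); im=cams.snapshot("wrist"); cv2.imwrite(f"pics/{name}.png",im[:,:,::-1]); np.savez(f"pics/{name}.npz",im=im,**{k:st[k] for k in("tcp_pos","tool_rot")}); return im,st
def togo(xy,yaw=None,st=None):
    """shift in tool axes to put TCP at xy; yaw = wanted world angle of tool y axis mod pi"""
    st=st or robot.observe();R=Ro.from_rotvec(st["tool_rot"]).as_matrix()
    d=R.T@np.array([*(np.array(xy)-st["tcp_pos"][:2]),0]); ty=np.arctan2(R[1,1],R[0,1])
    out=dict(tcp=st["tcp_pos"].round(4),ty=round(ty,4),tilt=R[:,2].round(4),shift=d.round(4))
    if yaw is not None: out["turn"]=round(-((yaw-ty+np.pi/2)%np.pi-np.pi/2),4)  # tool z is down
    return out
E
python3 - <<'E'
from h import *
for n,px,z in[("top",(274,222),.11),("side",(263,195),.11),("top",(340,220),.016),("side",(313,281),.016),("top",(187,242),.032),("side",(199,173),.032),("top",(178.5,207),.032),("top",(214,140),.09),("top",(321,144),.1),("top",(405,278),.045)]:
    print(n,px,at(n,px,z).round(4))
im=np.load("pics/top0.npy").astype(int)
s=im[...,0]; m=(im.min(2)>120)&(np.ptp(im,axis=2)<40)
for c in blobs(m):
    print(cv2.minEnclosingCircle(c),cv2.contourArea(c))
d=(im.max(2)<50); d[:200]=0;d[240:]=0;d[:,:320]=0;d[:,:]=d
for c in blobs(d,20):
    r=cv2.minAreaRect(c); print(r, [at("top",p,.05).round(3).tolist() for p in cv2.boxPoints(r)])
print(togo((0.5,0)))
E
```

```text
top (274, 222) [ 0.5005 -0.0508]
side (263, 195) [ 0.5073 -0.0441]
top (340, 220) [ 0.506  -0.2511]
side (313, 281) [ 0.5    -0.2571]
top (187, 242) [0.4507 0.2163]
side (199, 173) [0.4502 0.2115]
top (178.5, 207) [0.5578 0.2419]
top (214, 140) [0.7475 0.1205]
top (321, 144) [ 0.724  -0.1925]
top (405, 278) [ 0.3283 -0.4316]
((339.0526428222656, 220.05262756347656), 14.49528980255127) 431.5
((273.446044921875, 221.60430908203125), 18.735939025878906) 1037.5
((322.0294189453125, 142.5), 9.68411636352539) 262.5
((211.0, 137.5), 16.919023513793945) 574.5
{'tcp': array([0.191 , 0.5949, 0.2005]), 'ty': np.float64(1.26), 'tilt': array([-4.e-04, -8.e-04, -1.e+00]), 'shift': array([-4.761e-01, -4.719e-01,  4.000e-04])}
```

```bash
python3 -m inch '[[-0.0454,-0.0354,-0.005,0],[-0.0454,-0.0354,-0.005,0],[-0.0454,-0.0354,-0.005,0],[-0.0454,-0.0354,-0.005,0],[-0.0454,-0.0354,-0.005,0],[-0.0454,-0.0354,-0.005,0],[-0.0454,-0.0354,-0.005,0],[-0.0454,-0.0354,-0.005,0]]'
python3 -m inch '[[0,0,0,0],[0,0,0,0]]'
python3 - <<'E'
from h import *
im,st=snapw("w1"); print(togo((0.5,-0.05)))
E
```

```text
time: 1.1
tcp_pos: [0.451, 0.2126, 0.2411]
tool_rot: [-0.486, -3.104, -0.0]
contact_force: [1.0, 1.0, -0.1]
gripper_width: 1.003
time: 1.35
tcp_pos: [0.45, 0.2144, 0.2407]
tool_rot: [-0.487, -3.103, 0.0]
contact_force: [-0.1, 0.4, -0.2]
gripper_width: 1.0
{'tcp': array([0.4497, 0.2149, 0.2407]), 'ty': np.float64(1.2605), 'tilt': array([-7.e-04,  0.e+00, -1.e+00]), 'shift': array([-0.1288, -0.2369, -0.    ])}
```

View pics/w1.png

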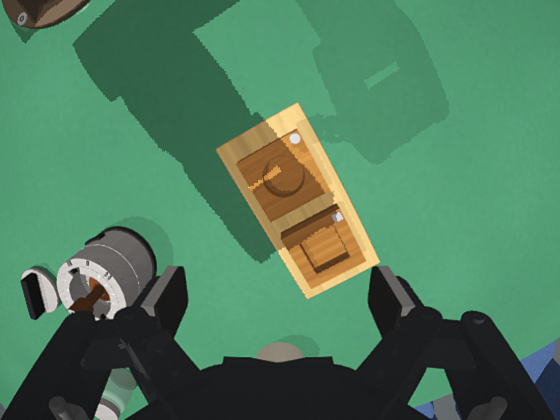

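```bash
python3 -m inch '[[-0.0258,-0.0474,-0.004,0],[-0.0258,-0.0474,-0.004,0],[-0.0258,-0.0474,-0.004,0],[-0.0258,-0.0474,-0.004,0],[-0.0258,-0.0474,-0.004,0],[0,0,0,0],[0,0,0,0]]'
python3 - <<'E'
from h import *
im,st=snapw("w2")
d=np.load("pics/w1.npz"); s1=dict(d)
c=np.array([at("wrist",p,.006,s1) for p in[(296,103),(217,150),(306,298),(380,262)]]);print(c.round(4),c.mean(0))
e=c[2]-c[1];f=c[3]-c[0];u=(e+f)/np.linalg.norm(e+f);print(np.linalg.norm(e),np.linalg.norm(f),"round from board",c.mean(0)-.055*u,"yaw",np.arctan2(u[1],u[0]))
print(at("wrist",(285,177),.032,s1),at("wrist",(324,245),.032,s1), at("wrist",(295,139),.032,s1))
E
python3 -c "
import cv2
a=cv2.imread('pics/w2.png');cv2.imwrite('pics/w2c.png',cv2.resize(a[60:310,60:440],None,fx=2,fy=2,interpolation=cv2.INTER_CUBIC))"
```

```text
time: 2.28
tcp_pos: [0.5004, -0.0495, 0.2607]
tool_rot: [-0.485, -3.103, -0.001]
contact_force: [-0.5, 0.5, -0.4]
gripper_width: 0.999
[[0.3714 0.263 ]
 [0.3964 0.1508]
 [0.6357 0.1978]
 [0.6141 0.3153]] [0.50439184 0.23173415]
0.24389781776515287 0.24822956965271126 round from board [0.45052305 0.22063666] yaw 0.20316726178752653
[0.45150627 0.22271526] [0.55025768 0.24385973] [0.41185915 0.24751917]
```

View pics/w2c.png

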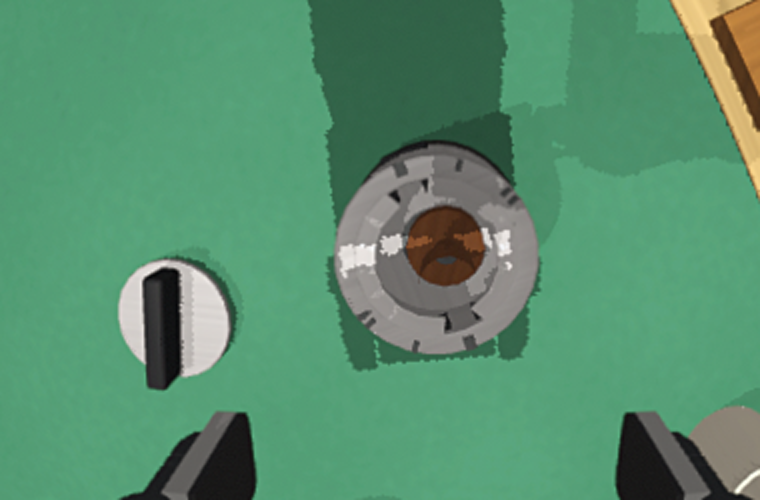

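The crop shows the rim circle centred near (437,252). The broad notch marks are at (400,168) and (470,342), the knob top is at (447,245), and the lid is at left with its bar top from (163,272) to (158,385).

```bash
python3 - <<'E'
from h import *
s=dict(np.load("pics/w2.npz")); f=lambda p,z:at("wrist",(p[0]/2+60,p[1]/2+60),z,s)
a,b=f((400,168),.111),f((470,342),.111); print("notch mid",(a+b)/2,"len",np.linalg.norm(a-b),"yaw",np.arctan2(*(a-b)[::-1])%np.pi)
a,b=f((459,164),.111),f((416,347),.111);print("thin",(a+b)/2,np.arctan2(*(a-b)[::-1])%np.pi)
a,b=f((510,195),.111),f((367,318),.111);print("dbl",(a+b)/2,np.arctan2(*(a-b)[::-1])%np.pi)
print("rim l/r/t/b mid",(f((335,252),.11)+f((539,252),.11))/2,(f((437,150),.11)+f((437,354),.11))/2)
im=s["im"].astype(int)
m=(im[...,0]-im[...,2]>25)&(im[...,0]>im[...,1]+10); m[:140]=0;m[230:]=0;m[:,:240]=0;m[:,330:]=0
for c in blobs(m): (x,y),r=cv2.minEnclosingCircle(c); print("knob",x,y,r,at("wrist",(x,y),.16,s))
g=im; dk=(im.max(2)<60); dk[:170]=0;dk[262:]=0;dk[:,:115]=0;dk[:,165:]=0
for c in blobs(dk): r=cv2.minAreaRect(c); print("bar",r)
a,b=f((163,272),.054),f((158,386),.054);print("bar",(a+b)/2,np.linalg.norm(a-b),np.arctan2(*(a-b)[::-1])%np.pi)
lm=(im.min(2)>150);lm[:180]=0;lm[262:]=0;lm[:,:110]=0;lm[:,185:]=0
p=np.vstack(blobs(lm));(x,y),r=cv2.minEnclosingCircle(p);print("disc",x*2-120,y*2-120,r*2,at("wrist",(x,y),.02,s))
print(togo((0.5,-0.05)))
E
```

```text
notch mid [ 0.50022857 -0.04930475] len 0.09778365885736337 yaw 0.06405085402032773
thin [ 0.50071877 -0.04915677] 2.607593511841024
dbl [ 0.50033963 -0.04899154] 1.9848893206897607
rim l/r/t/b mid [ 0.4975945  -0.04799663] [ 0.49956704 -0.04864635]
knob 282.2640075683594 182.59579467773438 19.785974502563477 [ 0.48542365 -0.04093602]
bar ((140.5, 224.0), (60.0, 17.0), 90.0)
bar [ 0.50255535 -0.24041754] 0.0809851549423033 2.644950973631815
disc 174.0 317.0 60.803157806396484 [ 0.50292302 -0.24411761]
{'tcp': array([ 0.5004, -0.0492,  0.2608]), 'ty': np.float64(1.2618), 'tilt': array([-4.e-04,  4.e-04, -1.e+00]), 'shift': array([ 0.0001, -0.0009, -0.    ])}
```

```bash
python3 - <<'E'
from h import *
a=cv2.imread('pics/w2.png')[130:240,225:335]; b=cv2.cvtColor(np.load('pics/side0.npy'),4)[165:250,225:310]
a=cv2.resize(a,(500,500),interpolation=cv2.INTER_CUBIC);b=cv2.resize(b,(300,300),interpolation=cv2.INTER_CUBIC)
o=np.zeros((500,800,3),np.uint8);o[:,:500]=a;o[:300,500:]=b;cv2.imwrite('pics/k1.png',o)
s=dict(np.load("pics/w2.npz"));print(at("wrist",(282.3,182.6),.083,s))
E
```

```text
[ 0.5010976  -0.04467766]
```

View pics/k1.png

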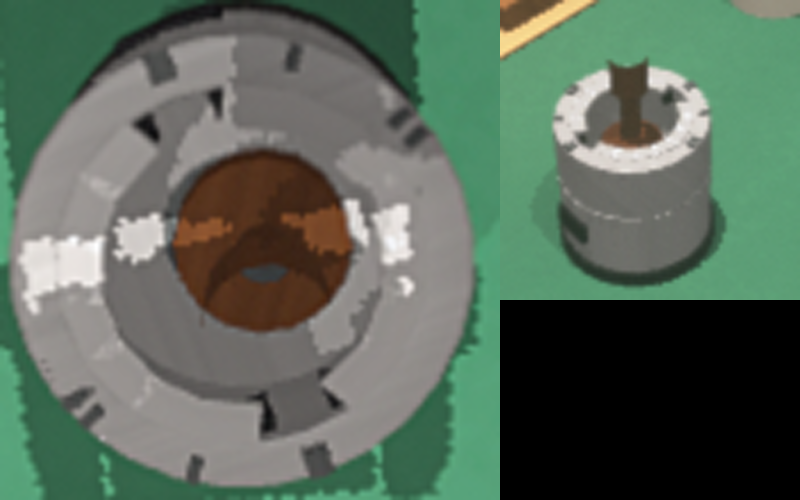

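The zoom shows that the large brown disc is the foot. The knob is the 127 px wide darker disc centred near (266,267).

```bash
python3 - <<'E'
from h import *
s=dict(np.load("pics/w2.npz"));print(at("wrist",(283.5,188.7),.16,s), proj("wrist",(.501,-.0447,.16),s),proj("wrist",(.501,-.0447,.131),s))
print(proj("side",np.array((.501,-.0447,.16))),proj("top",np.array((.501,-.0447,.16))))
for y in(.064,):print(togo((.5005,-.0445),y))
E
```

```text
[ 0.4908552  -0.04154009] [283.53709391 200.64774761] [282.98272914 192.79402074]
[260.01105018 179.98218513] [271.18293343 220.97286463]
{'tcp': array([ 0.5004, -0.0492,  0.2608]), 'ty': np.float64(1.2618), 'tilt': array([-4.e-04,  4.e-04, -1.e+00]), 'shift': array([0.0013, 0.0045, 0.    ]), 'turn': np.float64(1.1978)}
```

```bash
python3 -m inch '[[0.0013,0.0045,0.025,0],[0,0,0.03,0],[0,0,0.03,0],[0,0,0.03,0],[0,0,0.0235,0],[0,0,0,0]]'
python3 -m inch '[[0,0,0,0],[0,0,0,0],[0,0,0,0],[0,0,0,0],[0,0,0,0],[0,0,0,0],[0,0,0,0]]' 0 40
```

```text
time: 3.08
tcp_pos: [0.5, -0.0444, 0.1214]
tool_rot: [-0.482, -3.101, -0.001]
contact_force: [-0.3, -1.0, 0.4]
gripper_width: 1.001
time: 3.95
tcp_pos: [0.5013, -0.0461, 0.1233]
tool_rot: [0.486, 3.102, 0.0]
contact_force: [0.5, 1.3, 6.0]
gripper_width: 0.269
```

```bash
python3 -m inch '[[0,0,-0.01,0],[0,0,-0.015,0],[0,0,-0.02,0],[0,0,-0.025,0],[0,0,-0.025,0],[0,0,0,0],[0,0,0,0]]'
python3 - <<'E'
from h import *
im,st=snapw("w3"); s=cams.snapshot("side"); o=np.zeros((420,800,3),np.uint8)
o[:,:480]=im[:,40:520]; o[:320,480:]=cv2.resize(s[110:270,180:340],(320,320),interpolation=cv2.INTER_CUBIC); cv2.imwrite("pics/w3v.png",o[:,:,::-1])
E
```

```text
time: 4.82
tcp_pos: [0.5004, -0.046, 0.2172]
tool_rot: [-0.486, -3.103, -0.0]
contact_force: [-0.0, -0.0, -1.7]
gripper_width: 0.272
```

View pics/w3v.png

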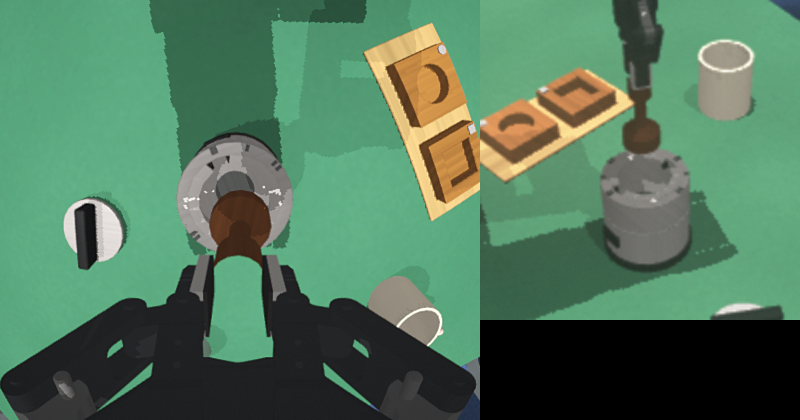

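```bash
python3 - <<'E'
from h import *
s=dict(np.load("pics/w3.npz")); im=s["im"].astype(int)
m=(im[...,0]-im[...,2]>25)&(im[...,0]>im[...,1]+10); m[:170]=0;m[270:]=0;m[:,:235]=0;m[:,330:]=0
c=max(blobs(m),key=cv2.contourArea)[:,0]; print("x",c[:,0].min(),c[:,0].max(),"ytop",c[:,1].min(), "y at xmin",c[c[:,0]==c[:,0].min()][:,1],c[c[:,0]==c[:,0].max()][:,1])
R=Ro.from_rotvec(s["tool_rot"]).as_matrix(); th=np.linspace(0,2*np.pi,72)
for dx in(-.01,-.005,0,.005,.01):
  P=[]
  for z in(.159,.177):
    ctr=s["tcp_pos"]+R[:,0]*dx; 
    P+= [proj("wrist",np.array([ctr[0]+.022*np.cos(t),ctr[1]+.022*np.sin(t),z]),s) for t in th]
  P=np.array(P); print(dx,"x",P[:,0].min().round(1),P[:,0].max().round(1),"ytop",P[:,1].min().round(1))
for b in blobs(((im[...,0]-im[...,2]>25)&(im[...,0]>im[...,1]+10)),500): print(cv2.boundingRect(b))
E
```

```text
x 249 310 ytop 190 y at xmin [222 223 224 225 226 227] [229 228 227 226 225 224 223]
-0.01 x 246.9 309.5 ytop 201.0
-0.005 x 246.6 309.8 ytop 194.3
0 x 246.4 310.0 ytop 187.6
0.005 x 246.2 310.2 ytop 180.9
0.01 x 246.0 310.5 ytop 174.0
(249, 190, 62, 77)
(403, 23, 125, 198)
```

```bash
python3 -m inch '[[0.0256,0.0478,0,0],[0.0256,0.0478,0,0],[0.0256,0.0478,0,0],[0.0256,0.0478,0,0],[0.0256,0.0478,0,0],[0,0,0,0],[0,0,0,0]]'
python3 - <<'E'
from h import *
im,st=snapw("w4"); print(togo((.451,.221)))
cv2.imwrite("pics/w4c.png",cv2.resize(im[80:280,190:390,::-1],(600,600),interpolation=cv2.INTER_CUBIC))
E
```

```text
time: 5.8
tcp_pos: [0.4518, 0.2205, 0.2169]
tool_rot: [-0.485, -3.103, 0.001]
contact_force: [-0.1, -0.8, -2.1]
gripper_width: 0.275
{'tcp': array([0.452, 0.22 , 0.217]), 'ty': np.float64(1.2596), 'tilt': array([-8.e-04, -4.e-04, -1.e+00]), 'shift': array([0.0013, 0.0007, 0.    ])}
```

View pics/w4c.png

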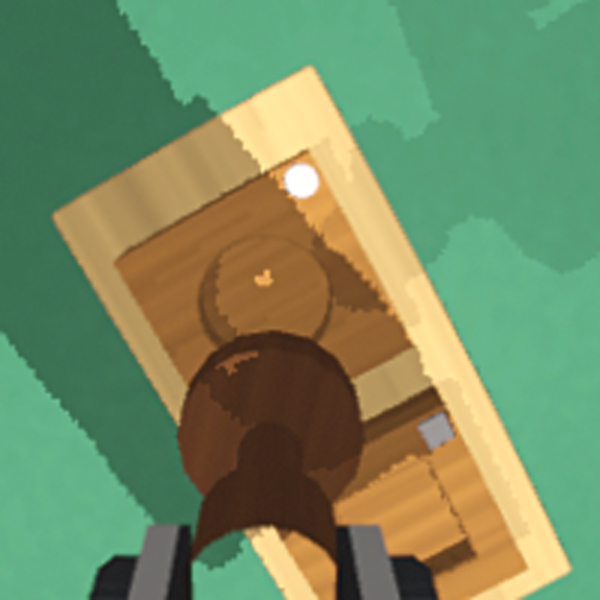

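Round well rim: left edge 198, right edge 331, top edge 235, so the centre is about (264.5,301) in the crop. The round label beside it confirms which well it is.

```bash
python3 - <<'E'
from h import *
s=dict(np.load("pics/w4.npz")); q=lambda x,y,z:at("wrist",(190+x/3,80+y/3),z,s)
c=q(264.5,301,.032);print(c, q(331,300,.032)-q(198,300,.032), q(264.5,235,.032))
# block corners
print("corner mid", (q(115,262,.032)+q(410,335,.032))/2, q(115,262,.032),q(308,150,.032),q(410,335,.032))
R=Ro.from_rotvec(s["tool_rot"]).as_matrix()
tam=s["tcp_pos"]+R@np.array([-.002,.001,0]);print("tam",tam); print("shift",R.T@np.array([*(c-tam[:2]),0]))
E
```

```text
[0.44995818 0.22114916] [0.01510551 0.04721491] [0.42633723 0.22870297]
corner mid [0.44880262 0.22123641] [0.41863033 0.17281653] [0.40124628 0.25327576] [0.4789749  0.26965629]
tam [0.45396976 0.2208118  0.21686375]
shift [ 3.92328513e-03 -9.02469298e-04  4.38804577e-06]
```

```bash
python3 -m inch '[[0.004,-0.001,0.02,0],[0,0,0.03,0],[0,0,0.03,0],[0,0,0.025,0],[0,0,0.015,0],[0,0,0,0],[0,0,0,0]]'
python3 - <<'E'
from h import *
im,st=snapw("w5"); print(togo((.45,.221)))
cv2.imwrite("pics/w5c.png",cv2.resize(im[120:320,180:380,::-1],(600,600),interpolation=cv2.INTER_CUBIC))
E
```

```text
time: 6.72
tcp_pos: [0.4484, 0.2208, 0.0982]
tool_rot: [0.487, 3.103, 0.001]
contact_force: [0.5, -0.5, -1.1]
gripper_width: 0.269
{'tcp': array([0.4484, 0.2209, 0.0983]), 'ty': np.float64(1.2598), 'tilt': array([ 1.4e-03,  5.0e-04, -1.0e+00]), 'shift': array([-0.0015,  0.0006,  0.    ])}
```

View pics/w5c.png

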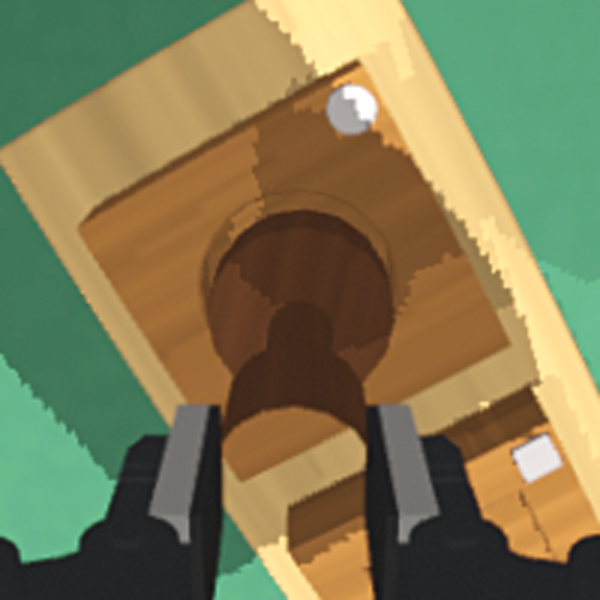

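```bash
python3 - <<'E'
from h import *
s=dict(np.load("pics/w5.npz")); R=Ro.from_rotvec(s["tool_rot"]).as_matrix(); th=np.linspace(0,2*np.pi,144)
def ext(ctr,r,zs):
  P=np.array([proj("wrist",np.array([ctr[0]+r*np.cos(t),ctr[1]+r*np.sin(t),z]),s) for z in zs for t in th]); P=(P-[180,120])*3
  return P[:,0].min().round(),P[:,0].max().round(),P[:,1].min().round()
for dx,dy in((0,0),(-.002,.001),(-.004,.001)):
  c=s["tcp_pos"]+R@np.array([dx,dy,0]); print(dx,dy,"foot",ext(c,.022,(.040,.058)),"well",ext(c,.025,(.032,)))
E
```

```text
0 0 foot (np.float64(199.0), np.float64(390.0), np.float64(203.0)) well (np.float64(197.0), np.float64(392.0), np.float64(184.0))
-0.002 0.001 foot (np.float64(204.0), np.float64(394.0), np.float64(211.0)) well (np.float64(201.0), np.float64(396.0), np.float64(192.0))
-0.004 0.001 foot (np.float64(204.0), np.float64(394.0), np.float64(219.0)) well (np.float64(201.0), np.float64(395.0), np.float64(199.0))
```

```bash
python3 -m inch '[[0,-0.0012,0,0],[0,0,0.008,0],[0,0,0.008,0],[0,0,0.006,0],[0,0,0.003,0],[0,0,0,0]]'
python3 -m inch '[[0,0,0.002,0],[0,0,0.002,0],[0,0,0,0]]'
```

```text
time: 7.52
tcp_pos: [0.4475, 0.2198, 0.0722]
tool_rot: [-0.486, -3.103, 0.0]
contact_force: [0.6, -0.1, -1.1]
gripper_width: 0.27
time: 7.9
tcp_pos: [0.4487, 0.2204, 0.07]
tool_rot: [0.486, 3.101, 0.003]
contact_force: [-1.6, 1.6, 15.9]
gripper_width: 0.272
```

```bash
python3 -m inch '[[0,0,-0.0015,0],[0,0,0,0],[0,0,0,0],[0,0,0,0]]' 60
python3 -m inch '[[0,0,-0.03,0],[0,0,-0.045,0],[0,0,-0.05,0],[0,0,-0.05,0],[0,0,0,0],[0,0,0,0]]' 100
python3 - <<'E'
from h import *
im,st=snapw("w6"); s=cams.snapshot("side"); o=np.zeros((420,800,3),np.uint8)
o[:,:420]=cv2.resize(im[60:260,180:380],(420,420)); o[:380,420:]=cv2.resize(s[110:210,150:250],(380,380),interpolation=cv2.INTER_CUBIC); cv2.imwrite("pics/w6v.png",o[:,:,::-1]); print(togo((.503,-.243),1.074)); print(robot.observe()["joint_pos"].round(3))
E
```

```text
time: 8.4
tcp_pos: [0.4475, 0.2197, 0.0699]
tool_rot: [-0.486, -3.104, 0.0]
contact_force: [0.2, -0.0, -0.2]
gripper_width: 0.601
time: 9.15
tcp_pos: [0.4471, 0.2196, 0.2443]
tool_rot: [-0.486, -3.103, 0.001]
contact_force: [0.9, 0.1, -0.0]
gripper_width: 0.999
{'tcp': array([0.447 , 0.2196, 0.2436]), 'ty': np.float64(1.2599), 'tilt': array([-2.3e-03, -7.0e-04, -1.0e+00]), 'shift': array([-1.948e-01, -4.233e-01,  2.000e-04]), 'turn': np.float64(0.1859)}
[ 0.324  0.265  1.803  0.     1.076 -0.936]
```

View pics/w6v.png

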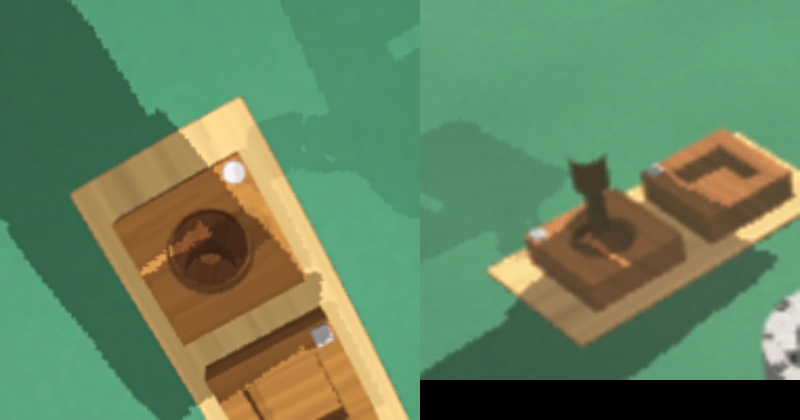

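The tamper stands upright in the round well. Next is the lid.

```bash
python3 -m inch '[[-0.0244,-0.053,0,0],[-0.0244,-0.053,0,0],[-0.0244,-0.053,0,0],[-0.0244,-0.053,0,0],[-0.0244,-0.053,0,0],[-0.0244,-0.053,0,0],[-0.0244,-0.053,0,0],[-0.0244,-0.053,0,0]]'
python3 -m inch '[[0,0,0.02,0.093],[0,0,0.02,0.093],[0,0,0,0],[0,0,0,0]]'
python3 - <<'E'
from h import *
im,st=snapw("w7"); print(togo((.503,-.243),1.074))
cv2.imwrite("pics/w7c.png",cv2.resize(im[100:300,180:380,::-1],(600,600),interpolation=cv2.INTER_CUBIC))
E
```

```text
time: 10.25
tcp_pos: [0.5034, -0.2455, 0.2435]
tool_rot: [-0.486, -3.102, -0.002]
contact_force: [1.0, 0.8, 0.4]
gripper_width: 1.007
time: 10.75
tcp_pos: [0.5039, -0.2436, 0.205]
tool_rot: [-0.769, -3.046, -0.0]
contact_force: [0.4, 0.4, 0.6]
gripper_width: 1.002
{'tcp': array([ 0.504 , -0.2436,  0.2054]), 'ty': np.float64(1.0759), 'tilt': array([ 4.e-04, -2.e-04, -1.e+00]), 'shift': array([ 0.0012,  0.    , -0.    ]), 'turn': np.float64(0.0019)}
```

View pics/w7c.png

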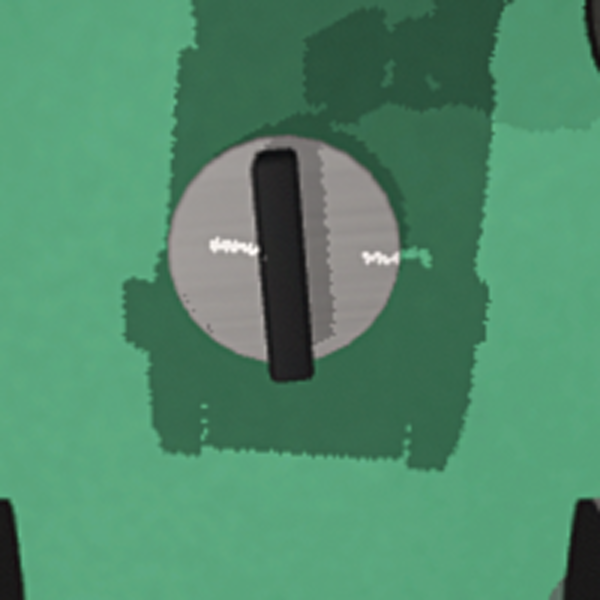

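```bash
python3 - <<'E'
from h import *
s=dict(np.load("pics/w7.npz")); q=lambda x,y,z:at("wrist",(180+x/3,100+y/3),z,s)
im=s["im"].astype(int)
a,b=q(276,157,.054),q(292,372,.054); print("bar",(a+b)/2,np.linalg.norm(a-b),np.arctan2(*(a-b)[::-1])%np.pi)
m=im.max(2)<50;m[:145]=0;m[230:]=0;m[:,:255]=0;m[:,295:]=0
c=max(blobs(m),key=cv2.contourArea);r=cv2.minAreaRect(c);print(r)
p=cv2.boxPoints(r);P=np.array([at("wrist",x,.054,s) for x in p]);e=[P[1]-P[0],P[2]-P[1]];e=max(e,key=np.linalg.norm);print(P.mean(0),[np.linalg.norm(P[i]-P[i-1]).round(4) for i in(0,1)],np.arctan2(*e[::-1])%np.pi)
k=q(284,248,.02);print("disc",k,np.linalg.norm(q(169,248,.02)-q(400,248,.02)))
print(togo(k,2.56+np.pi/2))
E
```

```text
bar [ 0.50278996 -0.24665133] 0.07532103872001615 2.7173295896753045
((273.9894714355469, 188.04376220703125), (76.83255767822266, 14.774397850036621), 85.10090637207031)
[ 0.50246829 -0.24724562] [np.float64(0.0806), np.float64(0.0147)] 2.7333146455304616
disc [ 0.50302461 -0.24717648] 0.0865752143056738
{'tcp': array([ 0.504 , -0.2436,  0.2054]), 'ty': np.float64(1.0759), 'tilt': array([ 4.e-04, -2.e-04, -1.e+00]), 'shift': array([-0.0009, -0.0036,  0.    ]), 'turn': np.float64(0.0867)}
```

```bash
python3 -m inch '[[-0.0005,-0.0036,0.02,-0.078],[0,0,0.04,0],[0,0,0.04,0],[0,0,0.04,0],[0,0,0.025,0],[0,0,0.0124,0],[0,0,0,0],[0,0,0,0]]'
python3 -m inch '[[0,0,0,0],[0,0,0,0],[0,0,0,0],[0,0,0,0],[0,0,0,0],[0,0,0,0],[0,0,0,0],[0,0,0,0]]' 0 50
python3 -c "
from h import *
print(togo((.5003,-.0492),.064+np.pi/2))"
```

```text
time: 11.8
tcp_pos: [0.503, -0.2473, 0.0287]
tool_rot: [0.652, 3.071, -0.001]
contact_force: [0.3, 0.2, -0.9]
gripper_width: 0.999
time: 12.8
tcp_pos: [0.5024, -0.2469, 0.0276]
tool_rot: [-0.653, -3.073, -0.0]
contact_force: [0.5, -0.2, 0.4]
gripper_width: 0.003
{'tcp': array([ 0.5024, -0.2469,  0.0276]), 'ty': np.float64(1.152), 'tilt': array([-0.e+00,  1.e-04, -1.e+00]), 'shift': array([0.0824, 0.1798, 0.    ]), 'turn': np.float64(-0.4828)}
```

The jaws shut to 0.003, so the grasp missed. I'll look from here.

```bash
python3 - <<'E'
from h import *
im,st=snapw("w8"); s=cams.snapshot("side"); o=np.zeros((420,800,3),np.uint8)
o[:,:440]=im[:,60:500]; o[:360,440:]=cv2.resize(s[215:335,255:375],(360,360),interpolation=cv2.INTER_CUBIC); cv2.imwrite("pics/w8v.png",o[:,:,::-1]); print(robot.observe()["gripper_width"])
E
```

```text
0.0011874444035933698
```

View pics/w8v.png

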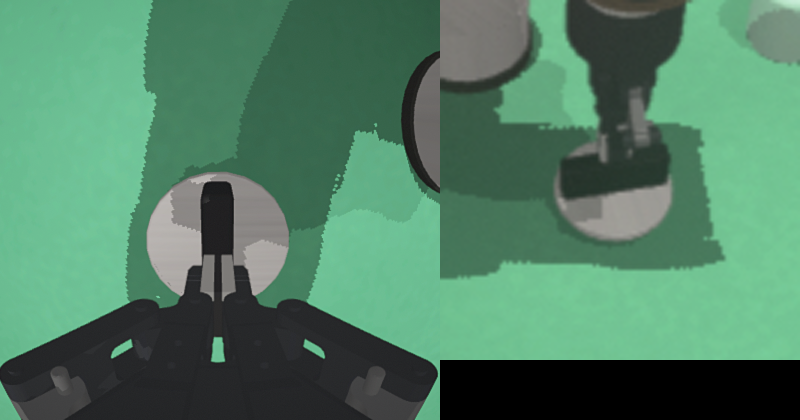

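```bash
python3 - <<'E'
from h import *
s=dict(np.load("pics/w8.npz")); R=Ro.from_rotvec(s["tool_rot"]).as_matrix();print(s["tcp_pos"])
q=lambda x,y,z:R.T@np.array([*(at("wrist",(x+60,y),z,s)-s["tcp_pos"][:2]),0])
print("disc l,r,top",q(147,238,.02),q(289,238,.02),q(217,172,.02))
print("bar end",q(217,182,.054),"bar l,r",q(202,215,.054),q(233,215,.054))
for t in(.0276,.046,.065): print(t,proj("wrist",s["tcp_pos"]+[0,0,t-.0276],s)-[60,0])
g=lambda x,y:(255+(x-440)/3,215+y/3)
print("side bar",at("side",g(562,155),.054),at("side",g(668,130),.054),"disc c",at("side",g(613,192),.02), "tcp proj",proj("side",s["tcp_pos"]))
E
```

```text
[ 0.50243861 -0.2469495   0.02755818]
disc l,r,top [ 2.58870989e-03 -4.28680943e-02 -4.19611085e-06] [2.58312676e-03 4.25904887e-02 4.41298711e-06] [ 4.22975794e-02 -7.31908523e-04  1.92870107e-06]
bar end [ 4.36369825e-02 -6.83306585e-04  1.99700689e-06] bar l,r [ 2.78813950e-02 -7.71791931e-03  5.42423234e-07] [2.78818698e-02 6.80854136e-03 2.00588634e-06]
0.0276 [218.28670654 247.46988062]
0.046 [218.36858662 261.36464493]
0.065 [218.47072202 278.86763958]
side bar [ 0.47373734 -0.226362  ] [ 0.55157598 -0.25184155] disc c [ 0.50073496 -0.25454296] tcp proj [311.36834635 274.28251369]
```

```bash
python3 -m inch '[[0,0,-0.01,0],[0,0,-0.01,0],[0,0,-0.02,0],[0,0,0,0],[0,0,0,0],[0,0,0,0]]'
python3 - <<'E'
from h import *
im,st=snapw("w9"); q=im.astype(int); s=cams.snapshot("side").astype(int)
np.save("pics/side9.npy",s)
m=(q.min(2)>95)&(np.ptp(q,axis=2)<35);m[:,:180]=0;m[:,400:]=0;m[310:]=0
for c in blobs(m,200): print("wrist",cv2.boundingRect(c),cv2.contourArea(c))
for s_ in(np.load("pics/side0.npy").astype(int),s):
  m=(s_.min(2)>110)&(np.ptp(s_,axis=2)<35);m[:200]=0;m[330:]=0;m[:,:285]=0;m[:,350:]=0
  for c in blobs(m,30): print("side",cv2.boundingRect(c),cv2.contourArea(c))
print(st["contact_force"],proj("side",np.array([.5026,-.247,.016])),proj("side",np.array([.5026,-.247,.056])))
E
```

```text
time: 13.65
tcp_pos: [0.5022, -0.2469, 0.067]
tool_rot: [-0.653, -3.072, -0.001]
contact_force: [-0.2, 0.6, 0.2]
gripper_width: -0.001
wrist (217, 163, 121, 138) 8452.5
side (293, 271, 40, 24) 437.5
side (298, 262, 23, 6) 50.5
side (295, 275, 37, 20) 422.5
side (301, 262, 20, 4) 33.0
[-0.16398472  0.55923863  0.15454257] [311.18744287 277.37124096] [312.08258987 266.36949885]
```

```bash
python3 - <<'E'
from h import *
a=np.load("pics/w8.npz")["im"][160:320,200:360];b=np.load("pics/w9.npz")["im"][160:320,200:360];c=np.load("pics/side9.npy").astype(np.uint8)[225:315,265:365]
o=np.zeros((600,800,3),np.uint8);f=lambda i,w,h:cv2.resize(i,(w,h),interpolation=cv2.INTER_CUBIC)
o[:400,:400]=f(a,400,400);o[:400,400:]=f(b,400,400);o[400:,:220]=f(c,220,200)
o[400:,230:430]=f(cams.snapshot("top")[190:250,310:370],200,200)
cv2.imwrite("pics/comp.png",o[:,:,::-1])
E
```

```text
(no output)
```

View pics/comp.png

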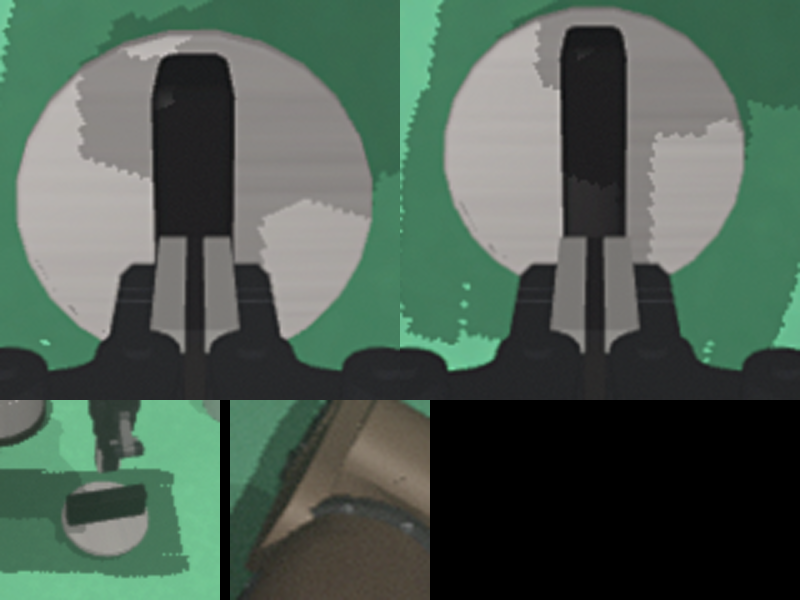

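```bash
python3 - <<'E'
from h import *
s=dict(np.load("pics/w9.npz"));R=Ro.from_rotvec(s["tool_rot"]).as_matrix()
for X in([.011,0,0],[.011,0,-.01],[.011,0,-.019],[.011,0,-.03],[.011,0,-.04],[0,0,0],[0,0,-.019],[.011,.006,0],[.011,.006,-.03]): print(X,proj("wrist",s["tcp_pos"]+R@np.array(X),s).round(1))
s=dict(np.load("pics/w3.npz"));R=Ro.from_rotvec(s["tool_rot"]).as_matrix();print("knob bottom/top front in w3",proj("wrist",s["tcp_pos"]+R@np.array([.011,0,.008]),s),proj("wrist",s["tcp_pos"]+R@np.array([.011,0,-.037]),s))
E
```

```text
[0.011, 0, 0] [278.3 229.5]
[0.011, 0, -0.01] [278.3 235.9]
[0.011, 0, -0.019] [278.4 242.3]
[0.011, 0, -0.03] [278.4 251.1]
[0.011, 0, -0.04] [278.5 260.2]
[0, 0, 0] [278.3 247.5]
[0, 0, -0.019] [278.4 261.9]
[0.011, 0.006, 0] [289.  229.5]
[0.011, 0.006, -0.03] [291.1 251.1]
knob bottom/top front in w3 [278.27265806 224.78013344] [278.49056371 257.32670786]
```

```bash
python3 - <<'E'
from h import *
s=np.load("pics/side9.npy").astype(int); m=s.max(2)<75
for y in range(240,278,2): print(y,''.join('#' if v else '.' for v in m[y,290:345]))
st=dict(np.load("pics/w9.npz"));R=Ro.from_rotvec(st["tool_rot"]).as_matrix()
for X in([0,0,0],[.011,0,0],[-.011,0,0],[.011,0,-.03],[-.011,0,-.03],[0,0,-.03]):print(X,proj("side",st["tcp_pos"]+R@np.array(X)).round(1))
E
```

```text
240 ...................##########..........................
242 ....................#########..........................
244 ....................#####...........##.................
246 ....................##########........#................
248 ......................#########......##................
250 ......................#########........................
252 ......................#######..........................
254 ......................######...........................
256 ......................######...........................
258 .......................................................
260 .......................................................
262 .......................................................
264 ...............................#########...............
266 .................########################..............
268 .....#####################################.............
270 .....####################################..............
272 .....####################################..............
274 .....###################################...............
276 .....################################..................
[0, 0, 0] [312.1 263.3]
[0.011, 0, 0] [307.1 264. ]
[-0.011, 0, 0] [317.1 262.5]
[0.011, 0, -0.03] [307.7 255.1]
[-0.011, 0, -0.03] [318.  253.6]
[0, 0, -0.03] [312.9 254.4]
```

Side and wrist views both put the real fingertips 20–30 mm behind the reported TCP. The jaws therefore shut just above the bar. I'll probe the bar top gently with the shut fingers to measure the offset.

```bash
python3 -m inch '[[0,0,0.02,0],[0,0,0.017,0],[0,0,0,0],[0,0,0,0]]'
for i in 1 2 3 4 5; do python3 -m inch '[[0,0,0.002,0],[0,0,0,0]]' | egrep 'tcp|force'; done
```

```text
time: 14.3
tcp_pos: [0.5026, -0.247, 0.0307]
tool_rot: [0.653, 3.073, 0.0]
contact_force: [-0.4, 0.4, -0.1]
gripper_width: -0.001
tcp_pos: [0.5025, -0.247, 0.0288]
contact_force: [-0.1, 0.3, -1.2]
tcp_pos: [0.5024, -0.247, 0.0265]
contact_force: [0.5, -0.2, 0.4]
tcp_pos: [0.5024, -0.2469, 0.0244]
contact_force: [0.3, -0.3, 0.3]
tcp_pos: [0.5026, -0.247, 0.0237]
contact_force: [-4.0, 3.2, 16.8]
tcp_pos: [0.5027, -0.2471, 0.0236]
contact_force: [-10.1, 5.4, 39.7]
```

Contact came at TCP z ≈ 0.024, so the true tips lie about 30 mm behind the reported TCP. I'll back off, open, and regrasp 30 mm lower.

```bash
python3 -m inch '[[0,0,-0.02,0],[0,0,-0.03,0],[0,0,0,0],[0,0,0,0],[0,0,0,0],[0,0,0,0],[0,0,0,0],[0,0,0,0]]' 100
python3 -m inch '[[0,0,0.03,0],[0,0,0.02,0],[0,0,0.012,0],[0,0,0.007,0],[0,0,0.003,0],[0,0,0,0],[0,0,0,0]]'
python3 -m inch '[[0,0,0,0],[0,0,0,0],[0,0,0,0],[0,0,0,0],[0,0,0,0],[0,0,0,0],[0,0,0,0],[0,0,0,0]]' 0 50
```

```text
time: 16.55
tcp_pos: [0.5024, -0.247, 0.0704]
tool_rot: [-0.653, -3.073, -0.0]
contact_force: [0.0, 0.1, -0.3]
gripper_width: 0.998
time: 17.42
tcp_pos: [0.5026, -0.2471, -0.001]
tool_rot: [0.653, 3.072, -0.0]
contact_force: [0.1, 0.6, -0.6]
gripper_width: 0.997
time: 18.42
tcp_pos: [0.5025, -0.2471, -0.0013]
tool_rot: [0.653, 3.073, -0.0]
contact_force: [-1.1, 0.1, 5.2]
gripper_width: 0.179
```

```bash
python3 -m inch '[[0,0,-0.01,0],[0,0,-0.02,0],[0,0,-0.04,0],[0,0,-0.04,0],[0,0,-0.04,0],[0,0,0,0],[0,0,0,0]]'
python3 - <<'E'
from h import *
im,st=snapw("w10");R=Ro.from_rotvec(st["tool_rot"]).as_matrix();q=im.astype(int)
zd=st["tcp_pos"][2]+.0013+.02
m=(q.min(2)>85)&(np.ptp(q,axis=2)<35);m[:,:160]=0;m[:,400:]=0;m[300:]=0;m[:100]=0
for c in blobs(m,300): print("wrist",cv2.boundingRect(c),cv2.contourArea(c))
th=np.linspace(0,2*np.pi,200)
for dx,dy in((0,0),(.003,0),(-.003,0)):
  P=np.array([proj("wrist",[*(st["tcp_pos"]+R@np.array([dx+.044*np.cos(t),dy+.044*np.sin(t),0]))[:2],zd],st) for t in th]);print(dx,P.min(0),P.max(0))
d=q.max(2)<60
for y in range(168,245,8): 
  r=np.where(d[y,200:360])[0]+200; print(y,r.min() if len(r) else None,r.max() if len(r) else None)
print(proj("wrist",st["tcp_pos"]+R@np.array([.04,0,-.0553]),st))
print(togo((.5003,-.0492),.065+np.pi/2))
E
```

```text
time: 19.3
tcp_pos: [0.5019, -0.2466, 0.1479]
tool_rot: [-0.653, -3.072, -0.001]
contact_force: [-0.5, -0.1, -3.0]
gripper_width: 0.178
wrist (196, 182, 164, 118) 10420.0
0 [194.01724077 178.95551164] [362.65505788 331.5715859 ]
0.003 [193.47624606 172.68822508] [363.2063447  327.50605352]
-0.003 [194.56550363 185.17568368] [362.09636279 335.55920015]
168 None None
176 None None
184 None None
192 None None
200 261 294
208 260 295
216 258 297
224 258 297
232 258 297
240 258 296
[278.71505339 207.3202033 ]
{'tcp': array([ 0.5018, -0.2465,  0.1474]), 'ty': np.float64(1.152), 'tilt': array([-0.0018,  0.0013, -1.    ]), 'shift': array([0.0816, 0.1797, 0.0003]), 'turn': np.float64(-0.4838)}
```

```bash
python3 - <<'E'
from h import *
st=dict(np.load("pics/w10.npz"));q=st["im"].astype(int);R=Ro.from_rotvec(st["tool_rot"]).as_matrix()
for x in (240,278,316): print(x,[(y,q[y,x].tolist()) for y in range(174,214,2)])
for dx in(-.002,0,.002,.004):
  T=lambda X:proj("wrist",st["tcp_pos"]+R@np.array(X),st).round(1)
  print(dx,"bar end",T([.04+dx,0,-.0553]),"bar foot",T([.04+dx,0,-.0213]),"disc",T([.044+dx,0,-.0213]),T([dx+.0388,-.0207,-.0213]))
E
```

```text
240 [(174, [68, 125, 94]), (176, [69, 125, 93]), (178, [67, 125, 93]), (180, [66, 125, 93]), (182, [67, 125, 94]), (184, [67, 125, 93]), (186, [68, 125, 93]), (188, [65, 125, 93]), (190, [108, 114, 106]), (192, [128, 124, 121]), (194, [175, 170, 168]), (196, [180, 176, 173]), (198, [181, 177, 174]), (200, [184, 179, 176]), (202, [185, 181, 177]), (204, [143, 140, 136]), (206, [136, 131, 129]), (208, [138, 135, 133]), (210, [137, 135, 132]), (212, [137, 132, 130])]
278 [(174, [68, 126, 94]), (176, [68, 126, 95]), (178, [70, 125, 95]), (180, [65, 127, 93]), (182, [118, 115, 112]), (184, [123, 119, 118]), (186, [144, 141, 139]), (188, [137, 133, 131]), (190, [136, 133, 131]), (192, [142, 140, 137]), (194, [40, 39, 40]), (196, [26, 27, 30]), (198, [25, 27, 28]), (200, [27, 28, 29]), (202, [27, 28, 27]), (204, [27, 27, 29]), (206, [25, 26, 28]), (208, [25, 27, 28]), (210, [28, 28, 29]), (212, [28, 30, 29])]
316 [(174, [56, 102, 77]), (176, [55, 103, 76]), (178, [54, 102, 76]), (180, [56, 102, 76]), (182, [57, 102, 76]), (184, [54, 101, 76]), (186, [53, 101, 76]), (188, [52, 100, 75]), (190, [68, 102, 82]), (192, [120, 115, 114]), (194, [139, 135, 133]), (196, [138, 134, 131]), (198, [138, 133, 131]), (200, [138, 134, 132]), (202, [139, 135, 133]), (204, [137, 135, 132]), (206, [138, 134, 133]), (208, [138, 135, 133]), (210, [138, 133, 131]), (212, [135, 132, 129])]
-0.002 bar end [278.7 212.5] bar foot [278.5 191.4] disc [278.5 183.2] [235.2 194. ]
0 bar end [278.7 207.3] bar foot [278.5 187.3] disc [278.5 179. ] [235.1 189.9]
0.002 bar end [278.7 202.1] bar foot [278.5 183.2] disc [278.5 174.9] [234.9 185.8]
0.004 bar end [278.7 196.9] bar foot [278.5 179. ] disc [278.5 170.7] [234.8 181.7]
```

```bash
python3 -m inch '[[0.021,0.0446,0,0],[0.021,0.0446,0,0],[0.021,0.0446,0,0],[0.021,0.0446,0,0],[0,0,0,-0.16],[0,0,0,-0.16],[0,0,0,-0.163],[0,0,0,0]]'
python3 -m inch '[[0,0,0,0],[0,0,0,0]]'
python3 - <<'E'
from h import *
im,st=snapw("w11");print(togo((.4974,-.0494),.065+np.pi/2))
R=Ro.from_rotvec(st["tool_rot"]).as_matrix();q=im.astype(int);T=lambda X:proj("wrist",st["tcp_pos"]+R@np.array(X),st).round(1)
# lid bar foot / disc edge along column of axis; rim edge beyond
print([(y,q[y,278].tolist()) for y in range(130,204,2)])
for dx in(-.004,-.003,-.002):print(dx,"barfoot",T([.04+dx,0,-.0213]),"disc",T([.044+dx,0,-.0213]))
M=lambda r,a,z:proj("wrist",np.array([.5004+r*np.cos(a),-.0492+r*np.sin(a),z]),st).round(1)
print("rim near",M(.053,np.pi+.065,.11),M(.056,np.pi+.065,0),"marks +-x",M(.049,.065+np.pi,.111),M(.049,.065+np.pi-.6,.111),M(.049,.065+np.pi-1.2,.111))
E
```

```text
time: 20.35
tcp_pos: [0.4977, -0.0497, 0.1475]
tool_rot: [0.099, -3.138, -0.001]
contact_force: [-0.3, 0.1, -2.7]
gripper_width: 0.176
time: 20.6
tcp_pos: [0.4981, -0.0499, 0.1483]
tool_rot: [0.097, -3.14, -0.0]
contact_force: [-0.7, -0.5, -2.7]
gripper_width: 0.178
{'tcp': array([ 0.4982, -0.0499,  0.1484]), 'ty': np.float64(1.6334), 'tilt': array([-3.e-04,  1.e-04, -1.e+00]), 'shift': array([0.0007, 0.0005, 0.    ]), 'turn': np.float64(-0.0024)}
[(130, [63, 118, 89]), (132, [63, 119, 90]), (134, [59, 109, 82]), (136, [45, 78, 59]), (138, [36, 33, 33]), (140, [27, 27, 28]), (142, [45, 45, 46]), (144, [117, 114, 111]), (146, [131, 126, 124]), (148, [113, 109, 108]), (150, [112, 108, 107]), (152, [109, 105, 105]), (154, [93, 94, 94]), (156, [95, 96, 94]), (158, [94, 95, 94]), (160, [93, 95, 92]), (162, [92, 92, 91]), (164, [159, 156, 152]), (166, [144, 141, 139]), (168, [128, 125, 122]), (170, [134, 131, 128]), (172, [136, 133, 129]), (174, [136, 133, 131]), (176, [136, 131, 131]), (178, [137, 132, 131]), (180, [137, 133, 131]), (182, [115, 112, 110]), (184, [121, 117, 116]), (186, [172, 169, 166]), (188, [168, 165, 162]), (190, [169, 165, 163]), (192, [177, 174, 170]), (194, [37, 37, 36]), (196, [26, 26, 28]), (198, [25, 27, 29]), (200, [27, 27, 28]), (202, [26, 27, 28])]
-0.004 barfoot [278.8 196. ] disc [278.8 187.9]
-0.003 barfoot [278.8 194. ] disc [278.8 185.8]
-0.002 barfoot [278.8 192. ] disc [278.8 183.7]
rim near [279.  151.5] [278.4 136.2] marks +-x [279.  157.8] [321.3 170.9] [346.5 204.3]
```

```bash
python3 - <<'E'
from h import *
st=dict(np.load("pics/w11.npz"));q=st["im"].astype(int).sum(2)//3
for y in(156,158,160): print(y,[(x,int(q[y,x])) for x in range(268,292,2)])
g=q[160:182,308:336];print(g[::2,::2])
E
```

```text
156 [(268, 172), (270, 172), (272, 175), (274, 112), (276, 92), (278, 95), (280, 94), (282, 94), (284, 174), (286, 171), (288, 170), (290, 170)]
158 [(268, 174), (270, 173), (272, 175), (274, 112), (276, 92), (278, 94), (280, 95), (282, 93), (284, 175), (286, 171), (288, 171), (290, 171)]
160 [(268, 167), (270, 167), (272, 169), (274, 109), (276, 92), (278, 93), (280, 94), (282, 93), (284, 169), (286, 166), (288, 166), (290, 166)]
[[167 162 144 117 109 111  95  32  64  73  72  72  73  72]
 [131 132 134 132 119 111 112  80  31  66  73  69  71  70]
 [131 132 132 132 132 127 113 112  81  45  73  72  72  71]
 [131 132 132 131 132 134 125 109 116  76  66  72  72  73]
 [131 131 132 133 132 134  87  69 104 117  57  71  72  72]
 [130 131 131 131 133 109  69  70  95 132 115  69  72  71]
 [127 127 128 129 120  68  72  85 129 130 132 112  73  72]
 [128 129 129 129 115  70  71 122 132 131 132 131 113  73]
 [127 128 129 131 131 126 114 132 131 132 132 132 132 110]
 [133 131 129 129 130 130 131 131 131 131 131 132 132 132]
 [133 134 133 131 130 131 131 131 131 132 132 132 131 132]]
```

```bash
python3 -m inch '[[0.0007,0.0005,0.012,-0.002],[0,0,0.014,0],[0,0,0.008,0],[0,0,0,0],[0,0,0,0]]'
for i in 1 2 3; do python3 -m inch '[[0,0,0.003,0],[0,0,0,0]]' | egrep 'tcp|force'; done
```

```text
time: 21.28
tcp_pos: [0.4977, -0.0494, 0.1147]
tool_rot: [-0.104, 3.14, 0.0]
contact_force: [-0.3, -0.6, -2.9]
gripper_width: 0.177
tcp_pos: [0.4975, -0.0494, 0.1116]
contact_force: [-0.3, 0.0, -2.7]
tcp_pos: [0.4974, -0.0494, 0.1084]
contact_force: [-0.8, 0.2, -2.5]
tcp_pos: [0.4974, -0.0494, 0.1053]
contact_force: [0.2, -0.2, -3.1]
```

```bash
for i in 1 2 3 4; do python3 -m inch '[[0,0,0.002,0],[0,0,0,0]]' | egrep 'tcp|force'; done
```

```text
tcp_pos: [0.4975, -0.0494, 0.1035]
contact_force: [-0.5, -0.1, -4.2]
tcp_pos: [0.4974, -0.0494, 0.1014]
contact_force: [-0.1, -0.1, -2.8]
tcp_pos: [0.4974, -0.0494, 0.0994]
contact_force: [-0.4, 0.1, -2.3]
tcp_pos: [0.4974, -0.0494, 0.0975]
contact_force: [0.8, -0.6, -2.7]
```

```bash
for i in 1 2 3; do python3 -m inch '[[0,0,0.001,0],[0,0,0,0]]' | egrep 'tcp|force'; done
```

```text
tcp_pos: [0.4976, -0.0494, 0.0967]
contact_force: [-0.3, -0.4, 1.0]
tcp_pos: [0.4976, -0.0494, 0.0966]
contact_force: [-5.6, -0.1, 14.2]
tcp_pos: [0.4977, -0.0495, 0.0966]
contact_force: [-9.6, 0.8, 28.4]
```

Fully seated, with contact at TCP 0.0966. I'll ease the push, let it rest briefly as step 2 requires, and then twist clockwise, compensating for the 3 mm grip offset.

```bash
python3 -m inch '[[0,0,-0.0015,0],[0,0,0,0],[0,0,0,0]]'
python3 -m inch '[[0,0.0002,0,0.065],[0,0.0002,0,0.065],[0,0.0002,0,0.065],[0,0.0002,0,0.065],[0,0.0002,0,0.065],[0,0,0,0],[0,0,0,0]]'
python3 -c "
from h import *
print(togo((.5,-.05),.065+np.pi/2),robot.observe()['ft_torque'])"
```

```text
time: 24.15
tcp_pos: [0.4976, -0.0494, 0.0966]
tool_rot: [-0.104, 3.139, -0.0]
contact_force: [-3.1, -0.2, 10.3]
gripper_width: 0.173
time: 25.02
tcp_pos: [0.4983, -0.0486, 0.0967]
tool_rot: [0.405, 3.114, -0.0]
contact_force: [-0.2, -0.3, 8.6]
gripper_width: 0.181
{'tcp': array([ 0.4983, -0.0486,  0.0967]), 'ty': np.float64(1.3118), 'tilt': array([ 1.7e-03, -3.0e-04, -1.0e+00]), 'shift': array([-0.0021, -0.0009,  0.    ]), 'turn': np.float64(-0.324)} [-0.0172862  0.2105181 -0.1265416]
```

```bash
python3 -m inch '[[0,0.0002,0,0.065],[0,0.0002,0,0.065],[0,0.0002,0,0.065],[0,0.0002,0,0.065],[0,0.0002,0,0.065],[0,0,0,0],[0,0,0,0],[0,0,0,0]]'
python3 - <<'E'
from h import *
im,st=snapw("w12");print(togo((.5,-.05),.065+np.pi/2),st['ft_torque'].round(3),robot.observe()["qd"].round(4))
R=Ro.from_rotvec(st["tool_rot"]).as_matrix();q=im.astype(int);T=lambda X:proj("wrist",st["tcp_pos"]+R@np.array(X),st).round(1)
d=q.max(2)<60
for y in(196,206,216,226): r=np.where(d[y,230:330])[0]+230;print(y,r.min(),r.max(),r.mean())
print("col",[(y,int(q[y,278].mean())) for y in range(176,204,2)], T([.037,0,-.0213]),T([.041,0,-.0213]))
# wells: tamper brown blob from top
E
python3 - <<'E'
from h import *
s=cams.snapshot("side");a=np.load("pics/side9.npy").astype(int)
print("tamper area diff",np.abs(s.astype(int)-a)[130:195,170:230].mean(), np.abs(s.astype(int)-np.load("pics/side0.npy"))[130:195,170:230].mean())
E
```

```text
time: 26.02
tcp_pos: [0.4985, -0.0478, 0.0967]
tool_rot: [0.904, 3.007, 0.0]
contact_force: [-1.0, -1.2, 8.0]
gripper_width: 0.178
{'tcp': array([ 0.4986, -0.0478,  0.0967]), 'ty': np.float64(0.987), 'tilt': array([ 1.6e-03, -5.0e-04, -1.0e+00]), 'shift': array([-0.0024, -0.0011,  0.    ]), 'turn': np.float64(-0.6488)} [-0.142  0.26   0.048] [-0.0026  0.0011  0.0006 -0.0001 -0.0009  0.0007]
196 263 292 277.5
206 260 295 277.5
216 258 297 277.5
226 258 297 277.5
col [(176, 135), (178, 135), (180, 134), (182, 115), (184, 120), (186, 141), (188, 133), (190, 134), (192, 139), (194, 38), (196, 25), (198, 26), (200, 27), (202, 28)] [278.3 193.3] [278.3 185.1]
tamper area diff 17.092820512820513 11.71957264957265
```

```bash
python3 - <<'E'
from h import *
s=cams.snapshot("side");x,y=proj("side",np.array([.45,.221,.107])).astype(int);print(x,y,proj("side",np.array([.45,.221,.03])))
for im in(np.load("pics/side9.npy").astype(np.uint8),s):
  g=im[y-6:y+34:2,x-14:x+15].astype(int)
  br=(g[...,0]>=g[...,1])
  for r in range(20): print(y-6+2*r,''.join('#' if (b and v<75) else 'b' if b else '.' for b,v in zip(br[r],g[r,:,0])))
  print()
E
```

```text
193 149 [197.58674237 171.84190417]
143 .............................
145 .............................
147 .............................
149 .............................
151 .............................
153 ................bbb..........
155 ...........bbbbbbbbb.........
157 ............bbbbbbbb.........
159 .............bbbbbbbbbb....bb
161 ...............bbbbbbbbbbbbbb
163 ..............bbbbbbbbbbbbbbb
165 ..........bbbbbbbbbbbbbbbbbbb
167 ......bbbbbbbbbbbbbbbbbbbbbbb
169 ...bbbbbbbbbbbbbbbbbbbbbbbbbb
171 bbbbbbbbbbbbbbbbbbbbbbbbbbbbb
173 bbbbbbbbbbbbbbbbbbbbbbbbbbbbb
175 bbbbbbbbbbbbbbbbbbbbbbbbbbbbb
177 bbbbbbbbbbbbbbbbbbbbbbbbbbbbb
179 bbbbbbbbbbbbbbbbbbbbbbbbbbbbb
181 bbbbbbbbbbbbbbbbbbbbbbbbbbbbb

143 .............................
145 .............................
147 .............................
149 .............................
151 .............................
153 ................bbb..........
155 ...........bbbbbbb#b.........
157 ............bbbbbb##.........
159 .............bbbbbbbbb.....bb
161 ...............bbbbbbbbbbbbbb
163 ..............bbbbbbbbbbbbbbb
165 ..........bbbbbbbbbbbbbbbbbbb
167 ......bbbbbbbbbbbbbbbbbbbbbbb
169 ...bbbbbbbbbbbbbbbbbbbbbbbbbb
171 bbbbbbbbbbbbbbbbbbbbbbbbbbbbb
173 bbbbbbbbbbbbbbbbbbbbbbbbbbbbb
175 bbbbbbbbbbbbbbbbbbbbbbbbbbbbb
177 bbbbbbbbbbbbbbbbbbbbbbbbbbbbb
179 bbbbbbbbbbbbbbbbbbbbbbbbbbbbb
181 bbbbbbbbbbbbbbbbbbbbbbbbbbbbb
```

The tamper silhouette is unchanged; only the shading differs. Handing in.

```bash
python3 -c "
from cell import robot
robot.hand_in(); print(robot.observe()['time'])"
```

```text
the job is handed in; nothing more can be done
the job is handed in; nothing more can be done
```

I lifted the tamper out of the grinder and stood it, let go, in the round well. I then seated the lid in the collar and twisted it clockwise to the pulse position. I handed in with the lid still gripped, at about 26 s on the robot's clock. The hand-in gave no verdict.

**Last checks that agreed:**
- **Tamper:** its outline in the side view is unchanged since I placed it. The overall pixel difference in that region was high, but that came from the arm's shadow.
- **Lid seating:** the disc met the rim at tool height 0.0966 m, within 1 mm of the computed full depth. The estimated lid centre is within 1–2 mm of the grinder axis.
- **Twist:** the lid turned 0.65 rad. With the 0.1 rad of lug play, the ring should be at about 0.55–0.65; I could not read the ring directly.
- **Grip and rest:** the jaws stopped at about 15 mm on the 16 mm bar with 50 N set, and the joints were at rest.

**What went wrong or disagreed:**
- **First lid grasp missed:** the jaws shut above the bar. A gentle probe of the bar top showed the real fingertips about 30 mm behind the reported tool point. That probe reached 39.7 N through the fingertips. The second grasp, 30 mm lower, held.
- **Tamper grip:** because of the same offset, I had held the tamper only by the top of its knob. It still came out and went into the well upright.
- **Viewing limit:** I used all 12 picture views, so the final lid and tamper checks are pixel measurements only.
- **Bystanders:** I did not re-check the jar, mug and bowl at the end; no move went near them.

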